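# Snap the speed-control board onto the sloping console

### The arm

A 6-joint arm with a two-finger parallel gripper is mounted at the origin on a cart in front of the work surface, level with it; the furniture and walls round the work are solid. World frame = base frame: x ahead of the robot, y to its left, z up, the work surface at z = 0. Lengths are in m, angles in rad, forces in N, time in s.
With the tool pointing down it reaches from about 0.225 to 0.875 m from the base axis. Payload 3.4 kg.
Tool frame: the origin (TCP) lies between the finger pads; the fingertips stand 14 mm ahead of it and the grasp point (between the pads) lies 5 mm behind it; z points along the fingers, y is the direction in which the jaws open and shut (so a half turn about z gives the same grasp; the last joint's range is limited). The gripper opens to 85 mm and grips with 20 to 120 N. Pads are 22 mm wide; open, the fingers measure 114 mm over their backs; the gripper's body (76 mm by 85 mm) begins 54 mm behind the grasp point. The pads swing forward as they close: fully open they stand 13 mm farther back than shut.
Start: joints at [1.146, 0.276, 1.505, -0, 1.361, -0.121], TCP at [0.172, 0.549, 0.245] pointing down, gripper open.
Joint ranges: [-2.89, 2.89], [-0.75, 2.08], [0.22, 2.7], [-1.18, 4.32], [0.11, 2.71], [-2.7, 2.7]. Speed limits (rad/s): [2.57, 2.57, 3.14, 3.14, 3.14, 3.14].

### API

Orientations are given as a unit quaternion [w, x, y, z].
In Python, from rig import manip, get_image, job gives the robot as it stands. The module is installed in compiled form; this text tells all that it offers.
- The arm moves only by the tool step_arm, never from a script. Its argument "moves" is one flat list of numbers, 5 for each row, row after row: the shift along the tool's x, y, z as a fraction of full scale, then the turn about the tool's z as a fraction of full scale, then the gripper's target within -1 to 1 (shut at 1, half-way at 0, fully open at -1). In form: [dx, dy, dz, twist, hand, dx, dy, dz, twist, hand, ...]. A call has 1 to 5 rows; each row is the pose to reach, as a shift and turn from the pose commanded when the call began, along the tool's axes at that moment, turning the shorter way round; what a row does not reach only later rows make up. Full scale, the value 1, is 500 mm for a shift and pi rad for a turn. A row lasts 1/10 s, in which the tool goes at most 50 mm and 8.59 degrees, less where a joint would pass 70% of its speed; a pose out of reach is approached as far as the arm can. A call with a number of a shift or a turn outside -1 to 1 is refused whole. A call with a gripper value outside its range is refused whole. The fingers move at their own pace and stop on an object; "force" is the grip in N (left out, the last holds). Time passes only in rows, so rows that repeat a pose let the fingers close. It gives the time, the measured TCP pose, the force and the opening at its end, in the units of the state.
- manip.get_state(): the state, without advancing time (a new reading comes with each control period).
- get_image(name): name is "side" or "top" or "wrist"; returns a dict with "frame" (400x640x3 uint8, blue, green, red), "fx", "fy", "cx", "cy" (pixels), "rvec" (rotation vector, rad) and "tvec" (3), from world to camera coordinates, as OpenCV has them; the wrist camera has in their place "T_tool_cam" (4x4, takes a point from camera to tool coordinates, whose origin is the TCP and whose axes are the flange's). Camera axes: x right, y down, z forward; pixel columns grow to the right and rows downward; lengths in m; the calibration is good to about 2 mm. A picture is of the moment at which its call begins: read the wrist's pose just before it. There is no depth.
- job.sign_off(): hands the job in, once; it reports no verdict.
The state is a dict: "clock": time; "qpos": joint angles; "qd": joint speeds; "effort": joint torques, N m; "position": TCP position; "ee_rot": TCP orientation; "contact_force": force on the tool from outside, world axes, zero at the start; "moment": the same for the moment, N m; "width": finger opening in m.
Only numpy, scipy, OpenCV 4.12 (cv2) and the standard library are available. Lean on these libraries where they do the work, as an engineer would, in place of code of your own. Each camera call takes 0.05 s, during which the arm holds its last target. There are 200 camera calls.

### The job

Fit the loose speed-control board into the open dust-extractor console (its heat sink makes a good handle): set it the right way round over the four white snap posts, with its row of screw terminals at the high back edge, and press it down until all four posts have clicked through and the board sits flush on every shoulder. The plate that carries the posts floats on soft rubber buffers and gives way under your push, so keep pushing gently by feel until each post clicks, without slamming or forcing the board; then let go, and leave the things around it where they are.

Things in the scene. Friction and masses are not known exactly. Their poses are not given: they have to be found in the camera images.
- seat (a point): Seat on the console: point midway between the four post shoulders, 14 mm above the grey mounting plate, which slopes 25 degrees down to the robot side. x: up the slope; y: left; z: square out of it. Console: fixed blue-grey steel case, cover off, 190 mm wide, 121 deep, 36 high in front, 93 at the back. The plate floats on rubber buffers: it yields along z, roughly 1 mm per N, at most 14 mm, and springs back.
- heat_sink (a point): Centre of the black finned heat sink in the middle of the loose green circuit board, 27 mm above the board's underside; 50 mm along board x, 34 along y, 46 tall; flat sides free for fingers closing along y. Board: rigid, 98 (x) x 146 (y) x 4 mm, 0.26 kg, at first flat on the bench, components up (+z). Four 10 mm holes at x +-38, y +-62 mm.
- terminals (a point): Middle of the row of light-green screw terminals on the board's +x edge, at the top of the board itself (x +40, y 0, z 4 mm from the centre of its underside): x 34 to 47, y +-39 mm, 12 tall. The opposite edge (x -46 to -31, y +-40) has relay, capacitors and trimmer, up to 16 tall. The end strips, y 42 to 73 mm either way, are bare but for the holes: press there.
- hole_low_right (a point): Centre of the board's hole for the lower right post, at the board's underside (x -38, y -62 mm from its centre; terminals at +x). Axes as the board's.
- hole_low_left (a point): Centre of the board's hole for the lower left post, at the board's underside (x -38, y +62 mm from its centre; terminals at +x). Axes as the board's.
- hole_high_right (a point): Centre of the board's hole for the upper right post, at the board's underside (x +38, y -62 mm from its centre; terminals at +x). Axes as the board's.
- hole_high_left (a point): Centre of the board's hole for the upper left post, at the board's underside (x +38, y +62 mm from its centre; terminals at +x). Axes as the board's.
- post_low_right (a point): Snap post, lower right of the seat (x -38, y -62 mm in its frame, same axes); the point is the centre of the shoulder's top. 13 mm wide white nylon shoulder on which the board comes to rest; on it an 8 mm pin, 4.6 mm high, its upper part tapering, and from 5 to 13 mm up an arrow head, 12.8 mm over its two sprung barbs (along y; 6.4 mm along x), tapering to a 2.4 mm tip.
- post_low_left (a point): Snap post, lower left of the seat (x -38, y +62 mm in its frame, same axes); the point is the centre of the shoulder's top. Like the others. Laid on loosely, the board rests on the tapers of the heads about 8 mm above the shoulders.
- post_high_right (a point): Snap post, upper right of the seat (x +38, y -62 mm in its frame, same axes); the point is the centre of the shoulder's top. Like the others. Pushed down with about 7 to 14 N at a post, the board squeezes the barbs in, drops past them and they snap out over it; all four at once need about four times that.
- post_high_left (a point): Snap post, upper left of the seat (x +38, y +62 mm in its frame, same axes); the point is the centre of the shoulder's top. Like the others. Once clicked, the head stands 9 mm above the board's top and the barbs hold the board down, with about 1.3 mm of play; beneath the board the shoulder is solid.
- tape_measure: Yellow and black tape measure, 90 x 73 x 38 mm, on the bench; bystander. Origin under its centre.
- wax_tin: Round flat tin with cream lid, 95 mm across, 40 mm high; bystander. Origin under its centre.
- screwdriver: Screwdriver with red handle, 228 mm long, lying; bystander. Origin under its middle.

How it is judged:
At the end, for the whole second after the job is handed in: Every one of the board's four holes is down on the shoulder of its own post (underside less than 1.8 mm above the shoulder, below the barbs, and hole centre within 4 mm of the post's), terminals at the high edge (z of each of hole_low_right, hole_low_left, hole_high_right, hole_high_left in the frame of seat below 0.0018 m and distance between hole_low_right and post_low_right below 0.004 m and distance between hole_low_left and post_low_left below 0.004 m and distance between hole_high_right and post_high_right below 0.004 m and distance between hole_high_left and post_high_left below 0.004 m); the robot touches nothing.
It fails at once if the board is forced onto the posts with more than 80 N (contact force between control_board and console above 80 N).
It fails at once if the tape measure is pushed more than 30 mm from its place (distance of tape_measure from where it was at the start of the episode above 0.03 m).
It fails at once if the wax tin is pushed more than 30 mm from its place (distance of wax_tin from where it was at the start of the episode above 0.03 m).
It fails at once if the screwdriver is pushed more than 30 mm from its place (distance of screwdriver from where it was at the start of the episode above 0.03 m).
It also fails if it takes over 64 s, if anything falls off the work surface, if the arm or the gripper's body presses on something with over 40 N, if the wrist force passes 120 N, or if a joint passes its speed limit or range.

## Working session

There is one attempt and no reset: what is moved stays moved. The work goes in short steps, Python scripts to look and compute and a tool call to move; the robot and the scene stay as the last step left them, time stands still between calls to the robot, and variables do not carry over. Pictures are saved under pics/ and viewed, about 8 in all and at most 12, crops included, and the job is handed in when it is done.

Besides the shell and the picture viewer there is one more tool, called after "Emit:" as name(argument=value, ...) on one line, values as JSON. step_arm: Moves the arm, as the interface text tells. Its arguments: {"type":"object","properties":{"moves":{"type":"array","items":{"type":"number","minimum":-1,"maximum":1}},"force":{"type":"number"}},"required":["moves"]}

```bash
mkdir -p pics
cat > h.py <<'E'
import numpy as np, cv2
from rig import manip, get_image, job
from scipy.spatial.transform import Rotation as R
def tool():
    s=manip.get_state(); q=s["ee_rot"]; return np.array(s["position"]), R.from_quat([q[1],q[2],q[3],q[0]]).as_matrix(), s
def cam(name):
    p,Rt,s=tool(); im=get_image(name)
    K=np.array([[im["fx"],0,im["cx"]],[0,im["fy"],im["cy"]],[0,0,1.]])
    if name=="wrist":
        T=np.eye(4);T[:3,:3]=Rt;T[:3,3]=p; T=np.linalg.inv(T@np.array(im["T_tool_cam"]))
        Rc,t=T[:3,:3],T[:3,3]
    else: Rc=cv2.Rodrigues(np.array(im["rvec"],float))[0];t=np.array(im["tvec"],float).ravel()
    return im["frame"],K,Rc,t
def save(name,fn):
    f,K,Rc,t=cam(name); cv2.imwrite(f"pics/{fn}.png",f); np.savez(f"pics/{fn}.npz",K=K,R=Rc,t=t); return f
def load(fn): d=np.load(f"pics/{fn}.npz"); return d["K"],d["R"],d["t"]
def proj(fn,X):
    K,Rc,t=load(fn); c=np.atleast_2d(X)@Rc.T+t; u=c@K.T; return u[:,:2]/u[:,2:]
def ray(fn,uv):
    K,Rc,t=load(fn); return -Rc.T@t, Rc.T@np.linalg.inv(K)@np.array([*uv,1.])
def onz(fn,uv,z): o,d=ray(fn,uv); return o+d*(z-o[2])/d[2]
E
python3 - <<'E'
from h import *
a=save("top","top0");b=save("side","side0");c=save("wrist","wr0")
s=manip.get_state();print({k:np.round(v,3) for k,v in s.items()})
for n in("top0","side0","wr0"):
    K,Rc,t=load(n);print(n,K[0,0],-Rc.T@t,Rc[2])
E
```

```text
{'clock': np.float64(0.15), 'qpos': array([ 1.146,  0.276,  1.506, -0.   ,  1.361, -0.121]), 'qd': array([-0.002,  0.   , -0.005,  0.001,  0.001,  0.   ]), 'effort': array([ 3.0000e-03, -4.1714e+01, -2.4603e+01, -0.0000e+00,  8.0000e-03,
        0.0000e+00]), 'position': array([0.172, 0.548, 0.245]), 'ee_rot': array([-0.   ,  0.151,  0.988, -0.001]), 'contact_force': array([-0.299, -0.209, -0.227]), 'moment': array([ 0.017, -0.019, -0.028]), 'width': np.float64(0.085)}
top0 386.49140862291483 [0.26226974 0.02046016 1.30618894] [ 0.2296445  -0.02715483 -0.97289569]
side0 393.91361576383906 [ 0.54139388 -0.75302767  0.74322287] [-0.00634957  0.75651854 -0.65394142]
wr0 360.1501804626449 [0.09184252 0.57498456 0.3733755 ] [ 0.31020522 -0.09922254 -0.94547745]
```

View pics/top0.png

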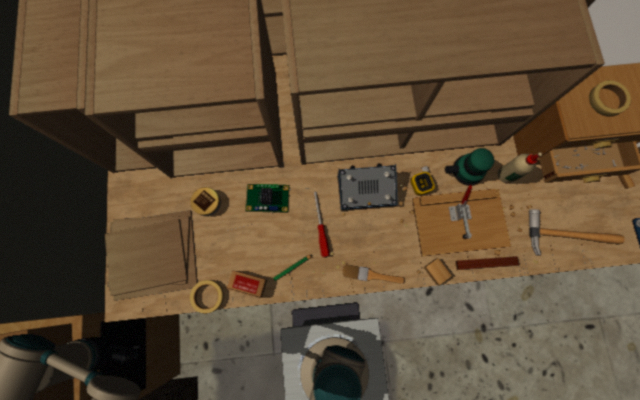

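View pics/side0.png

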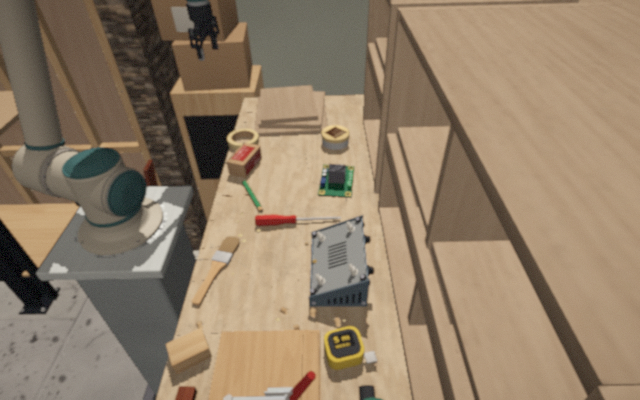

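Run:
```python
from h import *
a=cv2.imread("pics/top0.png");b=cv2.imread("pics/side0.png")
A=cv2.resize(a[155:225,235:435],None,fx=4,fy=4,interpolation=cv2.INTER_CUBIC)
B=cv2.resize(b[155:310,250:390],None,fx=2,fy=2,interpolation=cv2.INTER_CUBIC)
C=cv2.imread("pics/wr0.png");C=cv2.resize(C,(496,310))
o=np.zeros((600,800,3),np.uint8);o[:280]=A;o[285:595,:280]=B;o[285:595,290:786]=C
cv2.imwrite("pics/v1.png",o)
```

```text
(no output)
```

View pics/v1.png

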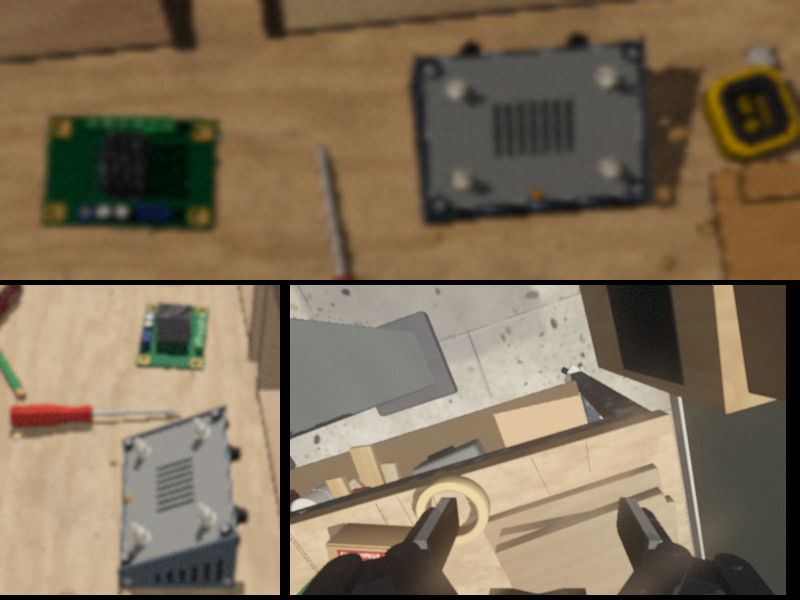

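```bash
cat >> h.py <<'E'
from scipy.optimize import least_squares
def Rz(a): return R.from_euler("z",a).as_matrix()
def Rs(a): return Rz(a)@R.from_euler("y",-25,degrees=True).as_matrix()  # x up slope
HO=np.array([[-38,-62,0],[-38,62,0],[38,-62,0],[38,62,0]])/1000.
E
python3 - <<'E'
from h import *
T=lambda p:np.array(p,float)/4+[235,155]
tb=T([(49,116),(218,120),(214,229),(42,226)])  # hl,hr,lr,ll
S=lambda p:(np.array(p,float)-[0,285])/2+[250,155]
C=np.array([[49,73,4],[49,-73,4],[-49,-73,4],[-49,73,4]])/1000.
f=lambda v:(proj("top0",C@Rz(v[2]).T+[v[0],v[1],0])-tb).ravel()
r=least_squares(f,[.5,.15,0]);print("board",r.x,np.abs(r.fun).max())
tp=T([(456,88),(606,77),(612,168),(462,180)]);
sp=S([(203,422),(208,508),(138,528),(140,442)])
P=HO[[3,2,0,1]]+[0,0,.012]
def g(v):
    X=P@Rs(v[3]).T+v[:3]; return np.r_[(proj("top0",X)-tp).ravel(),(proj("side0",X)-sp).ravel()]
r=least_squares(g,[.5,-.15,.07,0]);print("seat",r.x,np.round(r.fun,1))
E
```

```text
board [ 0.58234436  0.16422247 -0.12391671] 0.2435884966949402
seat [ 0.57229747 -0.17524121  0.07274188 -0.02219894] [-0.1 -0.4  0.3 -0.7 -0.3 -0.6 -0.3 -0.6 -1.4  0.3 -1.2  0.1  0.6 -0.1
  0.4  0.1]
```

Emit:
step_arm(moves=[-0.084,-0.041,0,-0.01,-1,-0.168,-0.082,0,-0.02,-1,-0.252,-0.123,0,-0.03,-1,-0.336,-0.164,0,-0.045,-1,-0.42,-0.205,0,-0.057,-1])

```text
clock: 0.65
position: [0.3426, 0.3866, 0.2451]
ee_rot: [-0.0, 0.061, 0.998, -0.0]
contact_force: [0.2, 0.6, -0.1]
width: 0.0852
```

```bash
cat >> h.py <<'E'
def to(X,yaw=None):
    "fractions of a move from here to TCP X; yaw of tool y minus 90deg"
    p,Rt,s=tool(); ty=Rt[:,1]; now=np.arctan2(-ty[0],ty[1])
    d=Rt.T@(np.array(X)-p)/.5; tw=0 if yaw is None else -(yaw-now)/np.pi
    print("from",np.round(p,4),"yaw",round(now,4),"F",np.round(s["contact_force"],1),"w",round(float(s["width"]),4),"t",round(float(s["clock"]),2)); print("frac",np.round(d,4),"twist",round(tw,4), "rows>=",np.linalg.norm(d)*10)
E
python3 -c "
from h import *
to([.56,.164,.245],-.124)"
```

```text
from [0.3426 0.3866 0.2451] yaw -0.1226 F [ 0.2  0.6 -0.1] w 0.0852 t 0.65
frac [-4.859e-01 -3.887e-01  2.000e-04] twist 0.0004 rows>= 6.222492812319233
```

Emit:
step_arm(moves=[-0.075,-0.06,0,0,-1,-0.15,-0.12,0,0,-1,-0.225,-0.18,0,0,-1,-0.3,-0.24,0,0,-1,-0.37,-0.3,0,0,-1])

```text
clock: 1.15
position: [0.5078, 0.2145, 0.2451]
ee_rot: [-0.0, 0.063, 0.998, 0.0]
contact_force: [-0.2, 0.0, 0.7]
width: 0.0855
```

Emit:
step_arm(moves=[-0.06,-0.045,0,0,-1,-0.11,-0.085,0,0,-1,-0.11,-0.085,0,0,-1,-0.11,-0.085,0,0,-1])

```text
clock: 1.55
position: [0.5559, 0.1667, 0.2446]
ee_rot: [-0.001, 0.063, 0.998, 0.0]
contact_force: [0.1, -0.6, 0.3]
width: 0.0853
```

Run:
```python
from h import *
c=save("wrist","wb1"); to([.582,.164,.245],-.124)
C=np.array([[49,73,4],[49,-73,4],[-49,-73,4],[-49,73,4]])/1000.
print(proj("wb1",C@Rz(-.124).T+[.582,.164,0]).round())
```

```text
from [0.5553 0.1674 0.2448] yaw -0.1251 F [-0.2  0.2 -0.1] w 0.0854 t 1.6
frac [-0.0539 -0.0001 -0.0004] twist -0.0004 rows>= 0.5389784262019022
[[384. 230.]
 [253. 230.]
 [247. 142.]
 [390. 142.]]
```

View pics/wb1.png

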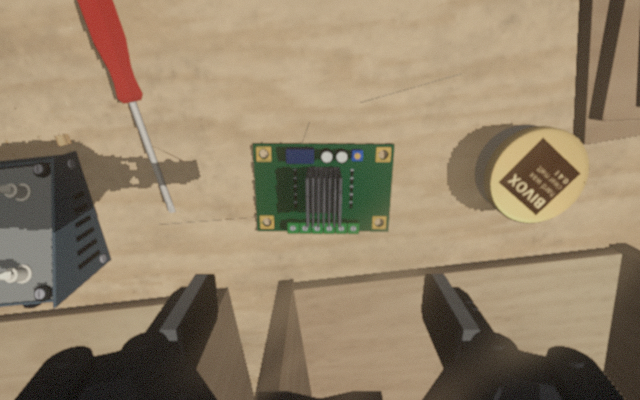

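```bash
cat >> h.py <<'E'
def corners(fn,roi=None):
    f=cv2.imread(f"pics/{fn}.png").astype(int); m=((f[...,1]>f[...,2]+12)&(f[...,1]>f[...,0]+8)).astype(np.uint8)
    m=cv2.morphologyEx(m,cv2.MORPH_CLOSE,np.ones((15,15)))
    cs,_=cv2.findContours(m,cv2.RETR_EXTERNAL,cv2.CHAIN_APPROX_NONE); c=max(cs,key=cv2.contourArea)
    h=cv2.convexHull(c); a=cv2.approxPolyDP(h,8,True)[:,0]; return a,cv2.minAreaRect(c)
E
python3 - <<'E'
from h import *
print(corners("wb1"))
f=cv2.imread("pics/wb1.png");cv2.imwrite("pics/wb1c.png",cv2.resize(f[130:245,235:410],None,fx=4.5,fy=4.5,interpolation=cv2.INTER_CUBIC))
E
```

```text
(array([[393, 146],
       [387, 215],
       [370, 228],
       [258, 229],
       [254, 144]], dtype=int32), ((323.0, 188.5), (89.0, 140.0), 90.0))
```

View pics/wb1c.png

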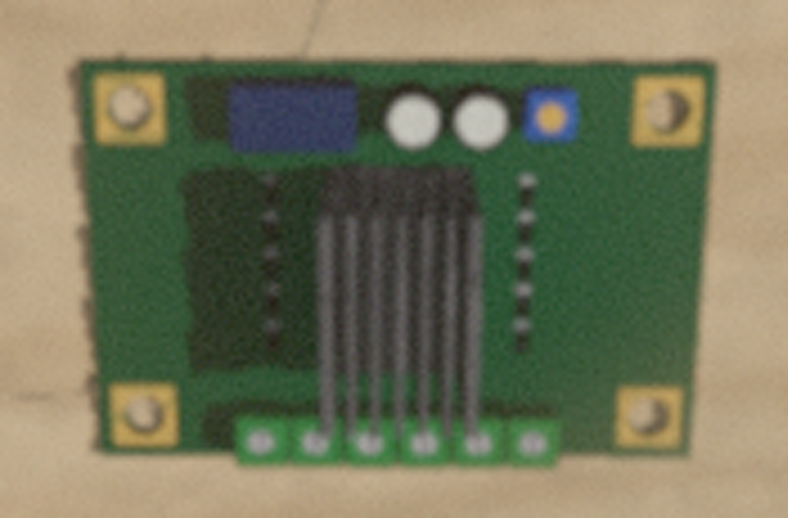

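Run:
```python
from h import *
uv=np.array([(130,108),(667,110),(145,414),(649,414)])/4.5+[235,130]
f=lambda v:(proj("wb1",(HO+[0,0,v[3]])@Rz(v[2]).T+[v[0],v[1],0])-uv).ravel()
r=least_squares(f,[.58,.16,-.1,.004]);print(r.x,r.fun.round(1))
g=lambda v:f([*v,.004])
r=least_squares(g,[.58,.16,-.1]);print(r.x,r.fun.round(1))
uv=np.array([(80,63),(715,63),(100,452),(688,456)])/4.5+[235,130]
E=HO*[49/38,73/62,0]
f=lambda v:(proj("wb1",(E+[0,0,.004])@Rz(v[2]).T+[v[0],v[1],0])-uv).ravel()
r=least_squares(f,[.58,.16,-.1]);print(r.x,r.fun.round(1))
x,y,a=r.x
to([x,y,.09],a)
```

```text
[ 0.58462598  0.16875921 -0.12779907  0.00331466] [ 0.   0.1  0.  -0.2  0.  -0.1 -0.1  0.1]
[ 0.58443434  0.16877558 -0.1278026 ] [-0.1  0.   0.1 -0.2 -0.1  0.   0.   0.2]
[ 0.58448075  0.16829636 -0.12981839] [-0.5 -0.6  0.4 -0.1 -0.   0.7  0.2  0.3]
from [0.5553 0.1674 0.2448] yaw -0.1251 F [-0.2  0.2 -0.1] w 0.0854 t 1.6
frac [-0.0583  0.009   0.3096] twist 0.0015 rows>= 3.1515695183138974
```

```bash
python3 -c "
from h import *
to([.5924,.1678,.033],-.128)"
```

```text
from [0.5553 0.1674 0.2448] yaw -0.1251 F [-0.2  0.2 -0.1] w 0.0854 t 1.6
frac [-0.0743  0.0099  0.4236] twist 0.0009 rows>= 4.301487738261217
```

Emit:
step_arm(moves=[-0.074,0.01,0.08,0.001,-1,-0.074,0.01,0.17,0.001,-1,-0.074,0.01,0.26,0.001,-1,-0.074,0.01,0.32,0.001,-1,-0.074,0.01,0.36,0.001,-1])

```text
clock: 2.1
position: [0.5904, 0.1688, 0.0625]
ee_rot: [-0.002, 0.063, 0.998, -0.0]
contact_force: [-0.4, -0.0, 1.1]
width: 0.0853
```

Emit:
step_arm(moves=[0,0,0.03,0,-1,0,0,0.06,0,-1,0,0,0.063,0,-1])

```text
clock: 2.4
position: [0.5907, 0.1687, 0.0321]
ee_rot: [-0.002, 0.063, 0.998, -0.0]
contact_force: [-0.5, -0.6, -1.3]
width: 0.0856
```

Emit:
step_arm(moves=[0,0,0,0,1,0,0,0,0,1,0,0,0,0,1,0,0,0,0,1,0,0,0,0,1], force=25)

```text
clock: 2.9
position: [0.5939, 0.1673, 0.035]
ee_rot: [0.001, 0.064, 0.998, -0.0]
contact_force: [-0.8, -1.6, 6.1]
width: 0.0338
```

Emit:
step_arm(moves=[0,0,0,0,1,0,0,0,0,1,0,0,0,0,1,0,0,0,0,1,0,0,0,0,1])

```text
clock: 3.4
position: [0.5939, 0.1673, 0.035]
ee_rot: [0.001, 0.064, 0.998, -0.0]
contact_force: [-0.5, -1.0, 5.8]
width: 0.0337
```

Emit:
step_arm(moves=[0,0,-0.02,0,1,0,0,-0.06,0,1,0,0,-0.14,0,1,0,0,-0.22,0,1,0,0,-0.28,0,1])

```text
clock: 3.9
position: [0.5935, 0.1678, 0.1761]
ee_rot: [0.001, 0.064, 0.998, 0.001]
contact_force: [0.8, 0.3, -3.5]
width: 0.0335
```

```bash
python3 -c "
from h import *
save('side','s2');save('wrist','w2');to([.56,0,.2],0)
a=cv2.imread('pics/s2.png')[60:310,220:420];b=cv2.imread('pics/w2.png')
o=np.zeros((500,800,3),np.uint8);o[:500,:400]=cv2.resize(a,(400,500));o[:250,400:]=cv2.resize(b,(400,250));cv2.imwrite('pics/v2.png',o)"
```

```text
from [0.596  0.1683 0.1788] yaw -0.128 F [ 0.6  0.2 -3.7] w 0.0336 t 4.0
frac [ 0.0281 -0.3429 -0.0438] twist -0.0407 rows>= 3.4678389197718404
```

View pics/v2.png

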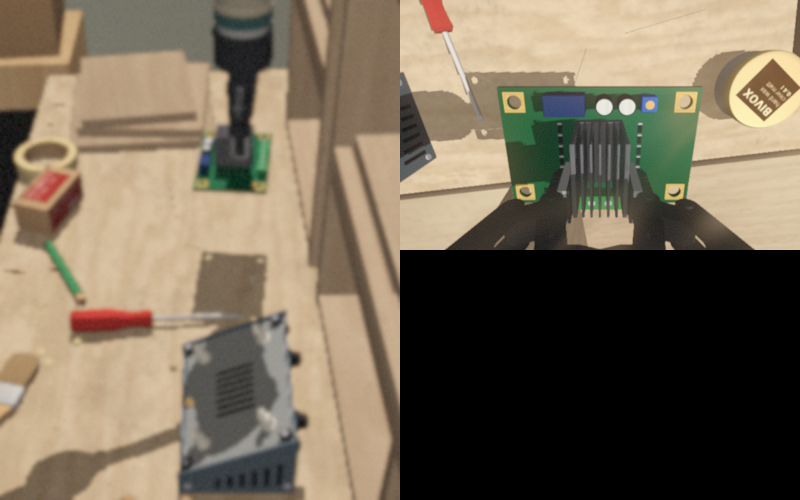

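```bash
python3 -c "
from h import *
to([.575,.05,.30],-.022)"
```

```text
from [0.596  0.1683 0.1788] yaw -0.128 F [ 0.6  0.2 -3.7] w 0.0336 t 4.0
frac [ 0.0092 -0.2392 -0.2433] twist -0.0337 rows>= 3.4130188571564184
```

Emit:
step_arm(moves=[0.002,-0.03,-0.06,-0.005,1,0.004,-0.09,-0.12,-0.012,1,0.007,-0.15,-0.18,-0.022,1,0.009,-0.21,-0.22,-0.03,1,0.009,-0.239,-0.243,-0.034,1])

```text
clock: 4.5
position: [0.5729, 0.0474, 0.2954]
ee_rot: [-0.0, 0.011, 1.0, -0.001]
contact_force: [0.8, 0.1, -4.9]
width: 0.0335
```

Emit:
step_arm(moves=[0,0,0,0,1,0,0,0,0,1,0,0,0,0,1])

```text
clock: 4.8
position: [0.5728, 0.0506, 0.2932]
ee_rot: [-0.002, 0.01, 1.0, 0.001]
contact_force: [0.0, 0.8, -3.6]
width: 0.0334
```

Run:
```python
from h import *
save('wrist','w3');to([.56,0,.2],0)
a=cv2.imread('pics/w3.png')
o=np.zeros((600,800,3),np.uint8)
crop=a[:,0:250]; b=cv2.resize(a[40:340,0:200],(400,600),interpolation=cv2.INTER_CUBIC); o[:,:400]=b
o[:300,400:]=cv2.resize(a,(400,250),interpolation=cv2.INTER_AREA)[0:250].copy() if 0 else np.vstack([cv2.resize(a,(400,250)),np.zeros((50,400,3),np.uint8)])
cv2.imwrite('pics/v3.png',o)
```

```text
from [0.5729 0.0507 0.2934] yaw -0.0201 F [ 0.   1.1 -3.2] w 0.0334 t 4.85
frac [ 0.0232 -0.102   0.1868] twist -0.0064 rows>= 2.140565068353343
```

View pics/v3.png

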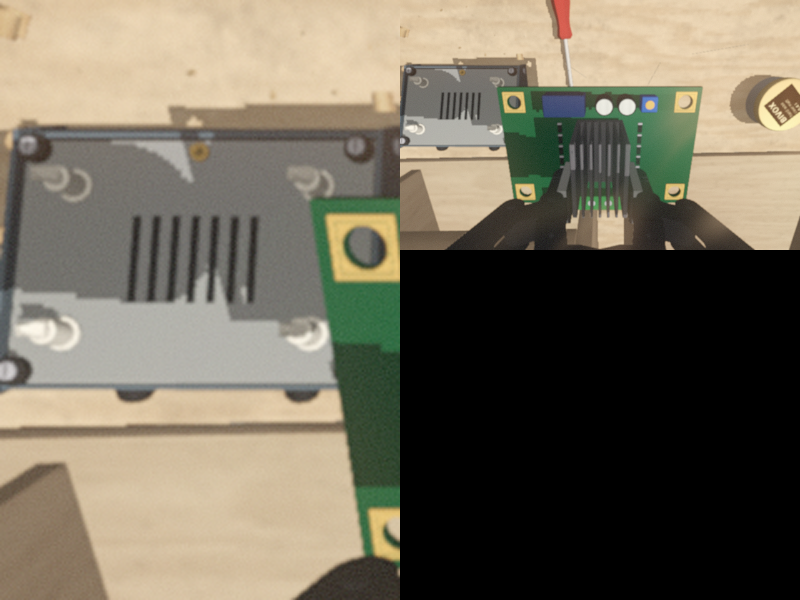

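Run:
```python
from h import *
S=lambda p:np.array(p,float)/2+[0,40]
sh=S([(75,185),(315,183),(63,333),(309,334)]); tip=S([(38,175),(293,173),(20,327),(285,328)])
def g(v):
    X=HO@Rs(v[3]).T+v[:3]; n=Rs(v[3])[:,2]
    return np.r_[(proj("w3",X)-sh).ravel(),(proj("w3",X+.013*n)-tip).ravel()]
r=least_squares(g,[.57,-.175,.07,0]);print("seat",r.x.round(4),np.round(r.fun,1))
v=r.x
tp=np.array([(456,88),(606,77),(612,168),(462,180)])/4+[235,155]
X=HO[[3,2,0,1]]@Rs(v[3]).T+v[:3]+.012*Rs(v[3])[:,2]
print((proj("top0",X)-tp).round(1)); print(proj("side0",X).round(1))
def g2(q):
    X=HO@Rs(q[3])@R.from_euler("xy",q[4:6]).as_matrix().T if 0 else None
# board in tool frame
f=cv2.imread("pics/w3.png");h=cv2.cvtColor(f,cv2.COLOR_BGR2HSV)
m=cv2.inRange(h,(12,70,110),(32,255,255));m[:,:150]=0
hs=[]
for c in cv2.findContours(m,cv2.RETR_EXTERNAL,cv2.CHAIN_APPROX_NONE)[0]:
    if 150<cv2.contourArea(c)<1800:
        (a,b),wh,an=cv2.minAreaRect(c); print("pad",np.round([a,b,*wh],1)); hs.append((a,b))
```

```text
seat [ 0.5688 -0.1758  0.07   -0.0168] [-4.7 -0.9 -2.3 -0.4 -5.1 -0.2 -2.8 -1.2  3.3  0.   2.7  0.6  5.4  1.5
  2.9  0.5]
[[ 0.1  0.9]
 [ 0.4  0.5]
 [-0.1  0.5]
 [ 0.1  0.7]]
[[348.4 224.8]
 [351.2 267.7]
 [318.2 277.5]
 [318.8 234.7]]
pad [510.1 359.5 138.2  13.1]
pad [200. 307.  26.  32.]
pad [439. 306.  26.  32.]
pad [552.9 245.6   9.7 172.4]
pad [457. 163.  34.  38.]
pad [182. 163.  34.  38.]
pad [185.5 112.   52.   71. ]
pad [254.1  67.7 142.1  13.4]
```

Run:
```python
from h import *
S=lambda p:np.array(p,float)/2+[0,40]
sh=S([(75,185),(315,183),(63,333),(309,334)]); tip=S([(38,175),(293,173),(20,327),(285,328)])
tp=np.array([(456,88),(606,77),(612,168),(462,180)])/4+[235,155]
def g(v,w=0):
    X=HO@Rs(v[3]).T+v[:3]; n=Rs(v[3])[:,2]
    return np.r_[(proj("w3",X+v[4]*n)-sh).ravel(),(proj("w3",X+.013*n)-tip).ravel(),w*(proj("top0",(X+.012*n)[[3,2,0,1]])-tp).ravel()]
for w in(0,1):
    r=least_squares(g,[.57,-.175,.07,0,-.014],kwargs=dict(w=w));print("seat",r.x.round(4),np.round(r.fun,1))
v=r.x
sp=(np.array([(203,422),(208,508),(138,528),(140,442)])-[0,285])/2+[250,155]
X=HO[[3,2,0,1]]@Rs(v[3]).T+v[:3]+.012*Rs(v[3])[:,2]
print((proj("side0",X)-sp).round(1))
# board in tool frame
pads=np.array([(182,163),(457,163),(200,307),(439,306)],float)
p,Rt,s=tool(); print(p,Rt.round(3))
K,Rc,t=load("w3")
for z in(.004,):
    ok,rv,tv=cv2.solvePnP(HO+[0,0,z],pads,K,None); Rb=cv2.Rodrigues(rv)[0]
    Rw=Rc.T@Rb; tw=Rc.T@(tv.ravel()-t); print("board world",tw.round(4),"euler zyx",R.from_matrix(Rw).as_euler("ZYX",degrees=True).round(1)); print("in tool",(Rt.T@(tw-p)).round(4))
    q,_=cv2.projectPoints(HO+[0,0,z],rv,tv,K,None);print((q[:,0]-pads).round(1).ravel())
```

```text
seat [ 0.567  -0.1766  0.0732 -0.0191 -0.0106] [-0.1  0.7  0.1  1.6 -0.4  0.1 -0.5 -0.6 -0.6 -1.6  0.2 -0.7  1.2  0.7
  0.1 -0.   0.   0.   0.   0.   0.   0.   0.   0. ]
seat [ 0.567  -0.1761  0.0738 -0.0188 -0.0104] [-0.3  0.8  0.2  1.6 -0.5  0.3 -0.3 -0.4 -0.7 -1.5  0.4 -0.7  1.2  0.9
  0.3  0.2  0.4  1.1  0.8  0.7  0.3  0.8  0.3  0.9]
[[-3.7  0.3]
 [-3.6  0.2]
 [-1.8  0. ]
 [-1.9  0.1]]
[0.57293652 0.05065297 0.29339149] [[-1.     0.02  -0.003]
 [ 0.02   1.     0.001]
 [ 0.003  0.001 -1.   ]]
board world [0.5629 0.0524 0.2588] euler zyx [-1.2  0.1 -0.4]
in tool [0.0099 0.0015 0.0346]
[ 0.   0.1  0.1 -0.2  0.   0.  -0.2  0.1]
```

```bash
python3 -c "
from h import *
to([.571,-.1778,.155],-.018)"
```

```text
from [0.5729 0.0507 0.2934] yaw -0.0201 F [ 0.   1.1 -3.2] w 0.0334 t 4.85
frac [-0.0063 -0.4571  0.2764] twist -0.0007 rows>= 5.342161168022467
```

Emit:
step_arm(moves=[0,-0.08,0,0,1,0,-0.17,0,0,1,-0.003,-0.26,0,0,1,-0.006,-0.35,0.03,0,1,-0.006,-0.42,0.08,-0.001,1])

```text
clock: 5.35
position: [0.5735, -0.1624, 0.2556]
ee_rot: [0.002, 0.009, 1.0, -0.001]
contact_force: [-0.1, -0.2, -4.1]
width: 0.0335
```

Emit:
step_arm(moves=[0,-0.037,0.05,0,1,0,-0.037,0.11,0,1,0,-0.037,0.16,0,1,0,-0.037,0.19,0,1,0,-0.037,0.196,0,1])

```text
clock: 5.85
position: [0.5703, -0.1773, 0.1538]
ee_rot: [-0.003, 0.009, 1.0, 0.002]
contact_force: [0.2, -0.8, -3.1]
width: 0.0339
```

Emit:
step_arm(moves=[0,0,0,0,1,0,0,0,0,1,0,0,0,0,1])

```text
clock: 6.15
position: [0.5727, -0.1789, 0.1585]
ee_rot: [0.001, 0.009, 1.0, -0.0]
contact_force: [0.1, 1.0, -3.8]
width: 0.0336
```

```bash
cat > chk.py <<'E'
from h import *
import sys
fn=sys.argv[1]; save('wrist',fn); to([.571,-.1778,.155],-.018)
a=cv2.imread(f'pics/{fn}.png')
V=np.array([.569,-.1761,.0735]);Q=Rs(-.0188)
big=cv2.resize(a[80:360,140:500],None,fx=2.1,fy=2.1,interpolation=cv2.INTER_CUBIC)
for z in(0,.013):
    for u in proj(fn,(HO+[0,0,z])@Q.T+V): cv2.circle(big,tuple(int(k) for k in (u-[140,80])*2.1),3,(0,0,255) if z else (255,0,255),1)
cv2.imwrite(f'pics/{fn}v.png',big)
E
python3 chk.py w4
```

```text
from [ 0.5725 -0.1789  0.1584] yaw -0.0176 F [ 0.8  0.1 -4.2] w 0.0333 t 6.2
frac [0.0031 0.0022 0.0068] twist 0.0001 rows>= 0.07832042339191453
```

View pics/w4v.png

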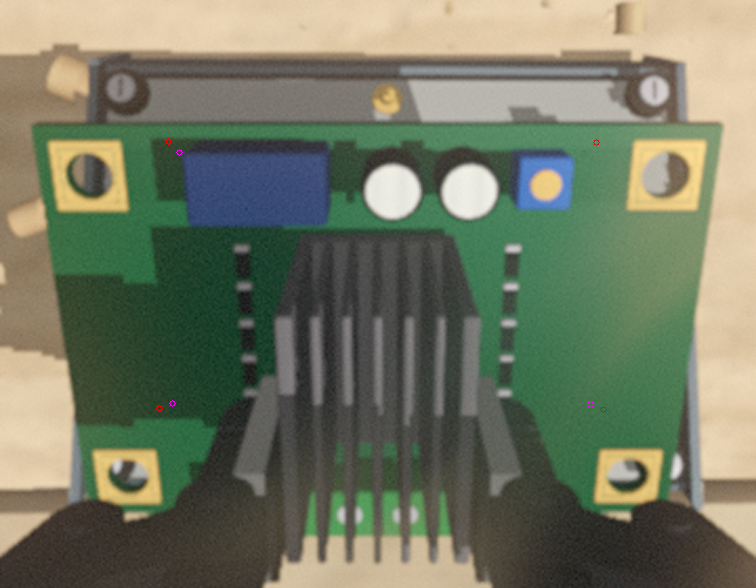

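Emit:
step_arm(moves=[0.002,0.001,0.015,0,1,0.002,0.001,0.03,0,1,0.002,0.001,0.036,0,1,0.002,0.001,0.036,0,1])

```text
clock: 6.6
position: [0.5696, -0.1779, 0.1382]
ee_rot: [-0.002, 0.009, 1.0, 0.001]
contact_force: [-1.4, 0.6, -4.2]
width: 0.034
```

Emit:
step_arm(moves=[0,0,0.004,0,1,0,0,0.007,0,1,0,0,0.01,0,1,0,0,0.01,0,1,0,0,0.01,0,1])

```text
clock: 7.1
position: [0.5708, -0.1782, 0.1347]
ee_rot: [0.0, 0.009, 1.0, 0.0]
contact_force: [-2.7, 2.1, 0.8]
width: 0.0338
```

```bash
cat > asc.py <<'E'
from h import *
import sys
fn=sys.argv[1]; save('wrist',fn); to([.571,-.1778,.155],-.018)
a=cv2.imread(f'pics/{fn}.png')
h=cv2.cvtColor(a,cv2.COLOR_BGR2HSV);m=cv2.inRange(h,(12,70,110),(32,255,255))
for c in cv2.findContours(m,cv2.RETR_EXTERNAL,cv2.CHAIN_APPROX_NONE)[0]:
    x,y,w,hh=cv2.boundingRect(c)
    if 20<w<48 and 20<hh<48 and y>140:
        print(x,y,w,hh); p=a[y:y+hh,x:x+w].astype(int); s=m[y:y+hh,x:x+w]
        for i in range(0,hh,1): print("".join("." if s[i,j] else "0123456789"[min(9,p[i,j,0]//26)] for j in range(w)))
E
python3 asc.py w5
```

```text
from [ 0.5708 -0.1782  0.1346] yaw -0.018 F [-2.1  2.   0.5] w 0.0332 t 7.15
frac [-0.0003  0.0008 -0.0408] twist 0.0 rows>= 0.40796432768358226
423 293 33 27
222223232232222222322.23332332323
222..............................
22...............................
22...............................
22...............................
22..............6776.............
23............45688765...........
22..........55557887765..........
2.........55556677777765........3
2........556667777777765........2
2.......5566777776777764........2
2......566666666667776521.......2
2.....6666666666667766421.......2
2.....6666666667777764211.......2
2.....5677777777776643211.......2
3.....4566777777665431112......22
.......34566666654321111.......32
........334444443211111........22
.........1222221111111.........22
..........21111111112..........22
............2111112............22
...............................22
..............................322
..............................222
..............................222
.............................2111
2.......................211111111
184 293 33 27
2332232.2
[... 3036 characters left out ...]
44444444444.......22
22.......221122334444444444444.......22
22.......321222344444444444444.......32
22........21222344444444444444.......22
22........22122344444444444444.......22
22.........211233444444444444.........2
223.........21223344444444444.........2
222..........222233344444444..........2
222...........22122233333333..........2
223.............2112222232............2
222...............222222..............2
222...................................2
2223..................................2
2223..................................3
2223...................................
2222...................................
2222...................................
22222.................................2
```

Emit:
step_arm(moves=[0.004,0,0.002,0,1,0.007,0,0.005,0,1,0.01,0,0.009,0,1,0.012,0,0.012,0,1,0.012,0,0.012,0,1], force=20)

```text
clock: 7.65
position: [0.5657, -0.1777, 0.1286]
ee_rot: [0.001, 0.009, 1.0, 0.001]
contact_force: [3.0, 5.1, 3.7]
width: 0.0335
```

Emit:
step_arm(moves=[0.002,0,0.002,0,1,0.004,0,0.005,0,1,0.006,0,0.008,0,1,0.006,0,0.008,0,1])

```text
clock: 8.05
position: [0.5618, -0.1777, 0.1242]
ee_rot: [0.0, 0.009, 1.0, 0.001]
contact_force: [2.2, 4.9, 3.8]
width: 0.0334
```

```bash
cat > pnp.py <<'E'
from h import *
import sys
def board(fn,take=True):
    if take: save('wrist',fn); to([.571,-.1778,.155],-.018)
    a=cv2.imread(f'pics/{fn}.png'); h=cv2.cvtColor(a,cv2.COLOR_BGR2HSV);m=cv2.inRange(h,(12,70,90),(32,255,255)); c4=[]
    for c in cv2.findContours(m,cv2.RETR_EXTERNAL,cv2.CHAIN_APPROX_NONE)[0]:
        x,y,w,hh=cv2.boundingRect(c)
        if 14<w<50 and 12<hh<50 and cv2.contourArea(c)>150: 
            q=a[max(0,y-6):y+hh+6,max(0,x-6):x+w+6].astype(int)
            if ((q[...,1]>q[...,2]+12)&(q[...,1]>q[...,0]+8)).sum()>40: M=cv2.moments(cv2.convexHull(c)); c4.append((M['m10']/M['m00'],M['m01']/M['m00'],w,hh))
    c4=sorted(c4,key=lambda c:c[1]); print(np.round(c4,0).tolist())
    if len(c4)==4:
        p=np.array([c[:2] for c in sorted(c4[:2])+sorted(c4[2:])])
        K,Rc,t=load(fn); ok,rv,tv=cv2.solvePnP(HO+[0,0,.004],p,K,None); Rw=Rc.T@cv2.Rodrigues(rv)[0]; tw=Rc.T@(tv.ravel()-t)
        q,_=cv2.projectPoints(HO+[0,0,.004],rv,tv,K,None)
        print("board",tw.round(4),"ZYX",R.from_matrix(Rw).as_euler("ZYX",degrees=True).round(1),"res",np.abs(q[:,0]-p).max().round(1))
        V=np.array([.569,-.1761,.0735]);Q=Rs(-.0188); print("holes in seat frame mm\n",(((HO@Rw.T+tw)-V)@Q*1e3).round(1))
if __name__=="__main__": board(sys.argv[1])
E
python3 pnp.py w6
```

```text
from [ 0.5618 -0.1778  0.1243] yaw -0.0182 F [1.  5.2 4.9] w 0.0336 t 8.1
frac [-0.0183  0.0003 -0.0614] twist -0.0 rows>= 0.6411373664269582
[[452.0, 174.0, 36.0, 34.0], [190.0, 174.0, 35.0, 33.0], [201.0, 315.0, 32.0, 19.0], [441.0, 316.0, 32.0, 18.0]]
board [ 0.5585 -0.1757  0.0868] ZYX [-0.9 -5.   0.7] res 1.9
holes in seat frame mm
 [[-39.7 -61.9  28.7]
 [-39.5  62.1  30.3]
 [ 31.7 -61.7   2.7]
 [ 31.9  62.3   4.3]]
```

Emit:
step_arm(moves=[0.002,0.002,0.004,0,1,0.004,0.002,0.008,0,1,0.006,0.002,0.012,0,1,0.006,0.002,0.012,0,1])

```text
clock: 8.5
position: [0.5584, -0.1772, 0.1178]
ee_rot: [-0.0, 0.009, 1.0, -0.0]
contact_force: [1.2, 4.0, 1.7]
width: 0.0337
```

Emit:
step_arm(moves=[0.002,0,0.004,0,1,0.004,0,0.007,0,1,0.004,0,0.007,0,1])

```text
clock: 8.8
position: [0.5571, -0.1772, 0.1147]
ee_rot: [0.0, 0.009, 1.0, 0.0]
contact_force: [2.9, 3.2, 3.2]
width: 0.0336
```

```bash
python3 pnp.py w7; python3 -c "
from h import *
b=save('side','s7')[140:320,240:420];a=cv2.imread('pics/w7.png')[100:380,130:510]
o=np.zeros((560,800,3),np.uint8);o[:295,:400]=cv2.resize(a,(400,295),interpolation=cv2.INTER_CUBIC);o[:400,400:]=cv2.resize(b,(400,400),interpolation=cv2.INTER_CUBIC);cv2.imwrite('pics/v7.png',o[:400])"
```

```text
from [ 0.557  -0.1771  0.1148] yaw -0.018 F [2.4 3.2 3.4] w 0.0336 t 8.85
frac [-0.028  -0.0008 -0.0805] twist 0.0 rows>= 0.8521522968723778
[[453.0, 157.0, 33.0, 14.0], [445.0, 187.0, 33.0, 33.0], [195.0, 187.0, 32.0, 32.0]]
```

View pics/v7.png

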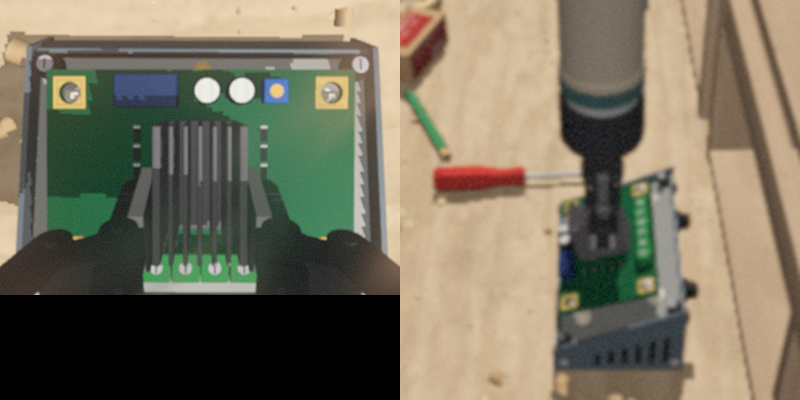

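```bash
python3 - <<'E'
from h import *
V=np.array([.569,-.1761,.0735])
for th in(17,19,21,23,25):
    Q=Rz(-.0188)@R.from_euler("y",-th,degrees=True).as_matrix()
    A=V+Rs(-.0188)@np.array([.038,0,.008])
    print(th,[proj("w7",A+Q@np.array([x-.038,y,z])).round().tolist() for x,y,z in((-.038,-.062,.004),(-.038,.062,.004))], "tip", proj("w7",V+Rs(-.0188)@np.array([-.038,-.062,.013])).round().tolist())
E
python3 asc.py w8 | sed -n 1,45p
```

```text
17 [[[190.0, 194.0]], [[448.0, 195.0]]] tip [[197.0, 194.0]]
19 [[[192.0, 194.0]], [[446.0, 195.0]]] tip [[197.0, 194.0]]
21 [[[194.0, 194.0]], [[444.0, 194.0]]] tip [[197.0, 194.0]]
23 [[[196.0, 194.0]], [[442.0, 195.0]]] tip [[197.0, 194.0]]
25 [[[198.0, 195.0]], [[441.0, 195.0]]] tip [[197.0, 194.0]]
from [ 0.557  -0.1772  0.1148] yaw -0.018 F [2.  3.2 3.7] w 0.0335 t 8.95
frac [-0.028  -0.0008 -0.0804] twist 0.0 rows>= 0.8510890114734306
20 249 21 22
111111111..1111110110
11111........11111111
1............10111111
.............11111111
..............1111111
1..............111111
11..1111111.....11111
11111111111.....11111
111111111.......11101
11111............1111
1111..............111
112................11
1111................2
1122.................
21121....2222........
222211112............
11212112.............
1112121..............
1122212..............
21121122............1
22112112.........2112
121112121....21112121
429 172 33 32
3...............................4
3................................
.................................
.................................
.................................
.................................
.............5554................
..........5566655544.............
.........566666666554............
........56666666666654...........
........666666666666653..........
.......5667776666666654..........
.......56777776666666653.........
......555677876666666654.........
.......55566776555555553.........
......555555555555555544.........
......455544456656655543.........
......555554567767765544.........
.......55555568777765443.........
```

Emit:
step_arm(moves=[0,0,0,0,0.3,0,0,0,0,0,0,0,0,0,-0.2,0,0,0,0,-0.2,0,0,0,0,-0.2])

```text
clock: 9.45
position: [0.5562, -0.1775, 0.1143]
ee_rot: [-0.001, 0.009, 1.0, -0.0]
contact_force: [-0.3, 0.6, -0.1]
width: 0.0513
```

Emit:
step_arm(moves=[0,0,-0.02,0,-0.3,0,0,-0.06,0,-0.3,0,0,-0.12,0,-0.3,0,0,-0.19,0,-0.3,0,0,-0.19,0,-0.3])

```text
clock: 9.95
position: [0.5597, -0.1786, 0.2158]
ee_rot: [0.005, 0.009, 1.0, -0.002]
contact_force: [0.8, 1.0, 0.6]
width: 0.0555
```

Emit:
step_arm(moves=[0,0,0,0,1,0,0,0,0,1,0,0,0,0,1,0,0,0,0,1])

```text
clock: 10.35
position: [0.5563, -0.1769, 0.2087]
ee_rot: [-0.001, 0.009, 1.0, 0.0]
contact_force: [-0.7, -0.7, 0.4]
width: 0.0002
```

```bash
python3 pnp.py w9; python3 -c "
from h import *
b=save('side','s9')[160:310,290:390];a=cv2.imread('pics/w9.png')[100:380,130:510]
o=np.zeros((600,800,3),np.uint8);o[:295,:400]=cv2.resize(a,(400,295),interpolation=cv2.INTER_CUBIC);o[:,400:]=cv2.resize(b,(400,600),interpolation=cv2.INTER_CUBIC);cv2.imwrite('pics/v9.png',o)"
```

```text
from [ 0.5564 -0.177   0.2088] yaw -0.0179 F [0.2 0.6 0.6] w 0.0001 t 10.4
frac [-0.0294 -0.0012  0.1076] twist 0.0 rows>= 1.115368830087427
[[238.0, 152.0, 22.0, 22.0], [403.0, 153.0, 22.0, 21.0], [237.0, 254.0, 22.0, 22.0], [404.0, 255.0, 22.0, 22.0]]
board [ 0.5619 -0.1743  0.0798] ZYX [ -1.1 -21.4  -0.4] res 0.0
holes in seat frame mm
 [[-41.7 -60.3  11.6]
 [-41.7  63.7  10.6]
 [ 34.2 -60.3   6.8]
 [ 34.2  63.7   5.8]]
```

View pics/v9.png

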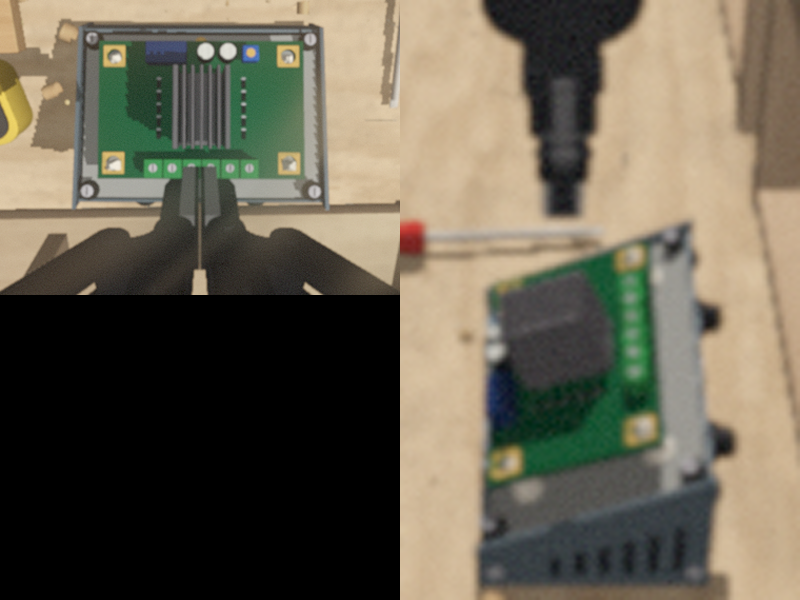

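Run:
```python
from h import *
a=cv2.imread('pics/w9.png')
V=np.array([.567,-.1761,.0735]);Q=Rs(-.0188)
for (u,v) in((238,152),(403,153),(237,254),(404,255)):
    print(u,v); p=a[v-11:v+12,u-11:u+12].astype(int)
    for r in p: print("".join("." if (c[2]-c[0]>45) else "0123456789"[min(9,c[0]//26)] for c in r))
for z in (.0,.013): print(z,proj("w9",(HO+[0,0,z])@Q.T+V).round().tolist())
```

```text
238 152
22222222222222222222222
223..................32
2.....................2
2......................
2......................
2......................
2.........233..........
2.......22333333.......
2......2333344444......
2.....33334344554......
2.....234444556655.....
2.....344556677775.....
2....3345577788876.....
2.....3456778888875....
2.....345678888887.....
2......45677788887.....
3......4577777777......
3.......66776676.......
2........66655.........
2......................
2.....................3
2.....................3
22...................32
403 153
22323333232333233333332
3.....................3
2......................
2......................
3......................
3.........44...........
2.......5555443........
3.....5566666543.......
3.....55666666543......
2.....555555555542.....
2.....555555566643.....
2.....444556677753.....
3.....444567778753.....
2.....444567788763.....
3......4556778875......
3......5566677875......
3.......66666776.......
2........655566........
3......................
3......................
2......................
23....................3
2222
[... 579 characters left out ...]

404 255
333......3343..33.43433
3.....................3
3......................
3......................
3.........555..........
3.......5555655........
3......555555655......4
3.....45555555554......
3....4444444555554.....
3....4444444445666.....
3....44444444556776...3
3....44444445667776....
3....44444456778776....
3.....444455677877.....
3.....444456778877.....
3.....444455677777.....
3.....444556677777.....
3........556666676.....
3......................
3.....................4
3.....................4
33....................3
33333333333333334333333
0.0 [[240.0, 159.0], [397.0, 159.0], [238.0, 256.0], [399.0, 256.0]]
0.013 [[237.0, 155.0], [401.0, 155.0], [234.0, 257.0], [403.0, 257.0]]
```

```bash
python3 -c "
from h import *
to([.5514,-.1163,.112],-.0188)"
```

```text
from [ 0.5565 -0.177   0.209 ] yaw -0.018 F [ 0.5  0.  -0.1] w -0.0002 t 10.45
frac [0.0122 0.1211 0.1941] twist 0.0003 rows>= 2.2907649988319534
```

Emit:
step_arm(moves=[0.012,0.06,0.02,0,1,0.012,0.121,0.07,0,1,0.012,0.121,0.14,0,1,0.012,0.121,0.19,0,1,0.012,0.121,0.194,0,1])

```text
clock: 10.95
position: [0.5493, -0.1153, 0.1094]
ee_rot: [-0.004, 0.009, 1.0, 0.001]
contact_force: [0.5, 0.7, 0.1]
width: 0.0
```

Emit:
step_arm(moves=[0,0,0.008,0,1,0,0,0.016,0,1,0,0,0.022,0,1,0,0,0.028,0,1,0,0,0.028,0,1])

```text
clock: 11.45
position: [0.5519, -0.1166, 0.0989]
ee_rot: [0.0, 0.009, 1.0, 0.0]
contact_force: [0.7, -0.1, -0.3]
width: -0.0002
```

Emit:
step_arm(moves=[0,0,0.004,0,1,0,0,0.008,0,1,0,0,0.012,0,1,0,0,0.016,0,1,0,0,0.016,0,1])

```text
clock: 11.95
position: [0.5538, -0.1168, 0.0919]
ee_rot: [0.002, 0.009, 1.0, -0.0]
contact_force: [1.3, -0.0, 6.4]
width: -0.0002
```

Emit:
step_arm(moves=[0,0,0.004,0,1,-0.001,0,0.008,0,1,-0.002,0,0.012,0,1,-0.002,0,0.012,0,1])

```text
clock: 12.35
position: [0.5559, -0.1169, 0.0871]
ee_rot: [0.003, 0.009, 1.0, -0.001]
contact_force: [2.3, 0.4, 12.1]
width: -0.0001
```

Emit:
step_arm(moves=[0,0,0.004,0,1,0,0,0.008,0,1,0,0,0.008,0,1])

```text
clock: 12.65
position: [0.5572, -0.117, 0.0841]
ee_rot: [0.005, 0.009, 1.0, -0.001]
contact_force: [2.4, 2.9, 15.0]
width: 0.0003
```

Emit:
step_arm(moves=[0,0,0.004,0,1,0,0,0.008,0,1,0,0,0.008,0,1])

```text
clock: 12.95
position: [0.5571, -0.1172, 0.08]
ee_rot: [0.005, 0.009, 1.0, -0.001]
contact_force: [2.3, 2.7, 15.5]
width: -0.0
```

Emit:
step_arm(moves=[0,0,0.004,0,1,0,0,0.006,0,1,0,0,0.006,0,1])

```text
clock: 13.25
position: [0.5576, -0.1173, 0.079]
ee_rot: [0.006, 0.009, 1.0, -0.001]
contact_force: [-0.8, 3.2, 24.9]
width: -0.0001
```

Emit:
step_arm(moves=[0,0,0.003,0,1,0,0,0.003,0,1])

```text
clock: 13.45
position: [0.5577, -0.1173, 0.0787]
ee_rot: [0.006, 0.009, 1.0, -0.001]
contact_force: [-1.4, 2.2, 33.3]
width: 0.0001
```

Emit:
step_arm(moves=[0,0,0.003,0,1,0,0,0.003,0,1])

```text
clock: 13.65
position: [0.5577, -0.1173, 0.0785]
ee_rot: [0.007, 0.009, 1.0, -0.001]
contact_force: [-4.5, 5.0, 39.3]
width: -0.0001
```

Emit:
step_arm(moves=[0,0,-0.02,0,1,0,0,-0.05,0,1,0,0,-0.11,0,1,0,0,-0.18,0,1,0,0,-0.24,0,1])

```text
clock: 14.15
position: [0.5525, -0.1165, 0.1919]
ee_rot: [-0.0, 0.009, 1.0, 0.0]
contact_force: [0.3, 0.7, -0.2]
width: -0.0001
```

Emit:
step_arm(moves=[0,-0.06,0,0,1,0,-0.121,-0.02,0,1,0,-0.121,-0.02,0,1,0,-0.121,-0.02,0,1])

```text
clock: 14.55
position: [0.5513, -0.1773, 0.2004]
ee_rot: [-0.0, 0.01, 1.0, 0.0]
contact_force: [-0.5, 0.2, -0.5]
width: 0.0
```

```bash
python3 pnp.py w10
```

```text
from [ 0.5512 -0.1765  0.2001] yaw -0.0185 F [-0.   0.8  0.1] w 0.0001 t 14.6
frac [-0.0398 -0.002   0.0901] twist -0.0001 rows>= 0.9851851296716553
[[237.0, 161.0, 22.0, 22.0], [404.0, 164.0, 21.0, 21.0], [234.0, 266.0, 24.0, 23.0], [406.0, 266.0, 23.0, 23.0]]
board [ 0.5626 -0.1744  0.0792] ZYX [ -1.4 -25.   -4. ] res 0.0
holes in seat frame mm
 [[-41.8 -60.1  12.4]
 [-41.1  63.6   3.4]
 [ 34.2 -60.5  12.4]
 [ 34.9  63.2   3.4]]
```

```bash
python3 -c "
from h import *
to([.5515,-.2324,.106],-.0188)"
```

```text
from [ 0.5512 -0.1765  0.2001] yaw -0.0185 F [-0.   0.8  0.1] w 0.0001 t 14.6
frac [-0.003 -0.112  0.188] twist 0.0001 rows>= 2.1887114316272855
```

Emit:
step_arm(moves=[-0.003,-0.06,0,0,1,-0.003,-0.112,0.04,0,1,-0.003,-0.112,0.11,0,1,-0.003,-0.112,0.17,0,1,-0.003,-0.112,0.188,0,1])

```text
clock: 15.1
position: [0.5497, -0.2307, 0.1029]
ee_rot: [-0.004, 0.009, 1.0, 0.002]
contact_force: [0.4, 0.8, -1.3]
width: -0.0002
```

Emit:
step_arm(moves=[0,0,0,0,1,0,0,0.004,0,1,0,0,0.008,0,1,0,0,0.012,0,1,0,0,0.012,0,1])

```text
clock: 15.6
position: [0.5526, -0.2331, 0.1014]
ee_rot: [0.0, 0.009, 1.0, -0.0]
contact_force: [-0.3, 0.3, -1.4]
width: 0.0
```

Emit:
step_arm(moves=[0,0,0.004,0,1,0,0,0.008,0,1,0,0,0.012,0,1,0,0,0.012,0,1])

```text
clock: 16.0
position: [0.5535, -0.2335, 0.0956]
ee_rot: [0.001, 0.009, 1.0, -0.0]
contact_force: [0.5, 0.2, 5.7]
width: -0.0
```

Emit:
step_arm(moves=[0,0,0.004,0,1,0,0,0.008,0,1,0,0,0.012,0,1,0,0,0.012,0,1])

```text
clock: 16.4
position: [0.5551, -0.2337, 0.0911]
ee_rot: [0.003, 0.009, 1.0, -0.001]
contact_force: [1.9, 1.2, 10.8]
width: -0.0001
```

Emit:
step_arm(moves=[0,0,0.004,0,1,0,0,0.008,0,1,0,0,0.008,0,1])

```text
clock: 16.7
position: [0.5562, -0.2338, 0.0881]
ee_rot: [0.005, 0.009, 1.0, -0.001]
contact_force: [2.3, 2.8, 14.8]
width: 0.0001
```

Emit:
step_arm(moves=[0,0,0.004,0,1,0,0,0.008,0,1,0,0,0.008,0,1])

```text
clock: 17.0
position: [0.5558, -0.2344, 0.0837]
ee_rot: [0.004, 0.009, 1.0, -0.002]
contact_force: [3.8, 0.3, 11.9]
width: -0.0004
```

Emit:
step_arm(moves=[0,0,0.004,0,1,0,0,0.007,0,1,0,0,0.007,0,1])

```text
clock: 17.3
position: [0.5569, -0.2345, 0.081]
ee_rot: [0.005, 0.009, 1.0, -0.002]
contact_force: [3.6, 1.2, 16.1]
width: 0.0001
```

Emit:
step_arm(moves=[0,0,0.003,0,1,0,0,0.003,0,1])

```text
clock: 17.5
position: [0.5573, -0.2346, 0.08]
ee_rot: [0.006, 0.009, 1.0, -0.002]
contact_force: [3.6, 1.2, 16.5]
width: 0.0002
```

Emit:
step_arm(moves=[0,0,0.003,0,1,0,0,0.006,0,1,0,0,0.006,0,1])

```text
clock: 17.8
position: [0.5575, -0.2346, 0.0796]
ee_rot: [0.007, 0.009, 1.0, -0.002]
contact_force: [-0.6, 4.2, 29.7]
width: 0.0001
```

Emit:
step_arm(moves=[0,0,0.003,0,1,0,0,0.006,0,1,0,0,0.006,0,1])

```text
clock: 18.1
position: [0.5576, -0.2346, 0.0792]
ee_rot: [0.007, 0.009, 1.0, -0.003]
contact_force: [-5.2, 5.4, 45.5]
width: 0.0003
```

Emit:
step_arm(moves=[0,0,0.003,0,1,0,0,0.003,0,1])

```text
clock: 18.3
position: [0.5577, -0.2347, 0.079]
ee_rot: [0.008, 0.009, 1.0, -0.003]
contact_force: [-7.1, 7.7, 51.3]
width: 0.0003
```

Bottomed out; back off and measure.

Emit:
step_arm(moves=[0,0,-0.02,0,1,0,0,-0.05,0,1,0,0,-0.11,0,1,0,0,-0.18,0,1,0,0,-0.25,0,1])

```text
clock: 18.8
position: [0.5516, -0.2328, 0.1938]
ee_rot: [-0.001, 0.009, 1.0, 0.0]
contact_force: [0.8, -0.3, -1.1]
width: -0.0001
```

Emit:
step_arm(moves=[0,0.06,0,0,1,0,0.115,-0.02,0,1,0,0.115,-0.02,0,1,0,0.115,-0.02,0,1])

```text
clock: 19.2
position: [0.5532, -0.1754, 0.2032]
ee_rot: [-0.0, 0.008, 1.0, -0.0]
contact_force: [0.4, -0.5, 0.8]
width: 0.0002
```

```bash
python3 pnp.py w11; python3 -c "
from h import *
b=save('side','s11')[160:310,290:390];a=cv2.imread('pics/w11.png')[110:320,190:450]
o=np.zeros((600,800,3),np.uint8);o[:323,:400]=cv2.resize(a,(400,323),interpolation=cv2.INTER_CUBIC);o[:,400:]=cv2.resize(b,(400,600),interpolation=cv2.INTER_CUBIC);cv2.imwrite('pics/v11.png',o)"
```

```text
from [ 0.5531 -0.1759  0.2028] yaw -0.0175 F [ 0.4 -0.2 -0.8] w 0.0001 t 19.25
frac [-0.0358 -0.0032  0.0957] twist 0.0002 rows>= 1.022012165774939
[[237.0, 160.0, 22.0, 22.0], [400.0, 161.0, 22.0, 21.0], [234.0, 261.0, 23.0, 23.0], [402.0, 262.0, 22.0, 22.0]]
board [ 0.5645 -0.1748  0.0757] ZYX [ -1.4 -25.4  -0. ] res 0.1
holes in seat frame mm
 [[-41.5 -60.6   3.8]
 [-40.9  63.4   3.5]
 [ 34.5 -61.    4.4]
 [ 35.1  63.    4. ]]
```

View pics/v11.png

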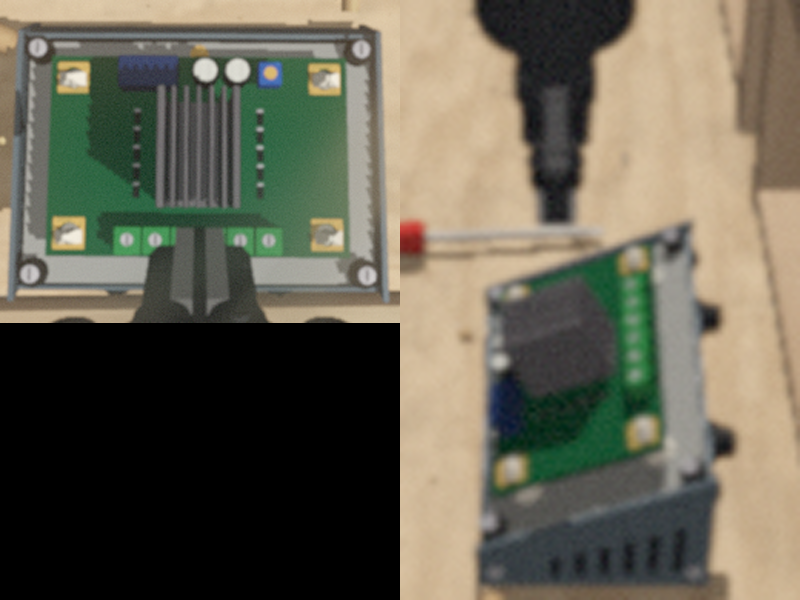

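```bash
python3 -c "
from h import *
print(job.sign_off())"
```

```text
the job is handed in; nothing more can be done
None
```

The board is fitted on all four posts, terminals at the high back edge, and the job is handed in. I gripped it by the heat sink and set the upper holes on their posts. The posts then turned the board to the slope as I lowered it. I released it onto the heads and pressed the left, then the right end strip with the closed fingers until the push went stiff. The wrist force peaked at about 51 N, against the 80 N limit on the posts.

**Last checks:**
- **Seating:** in the last wrist picture all four arrow heads stand through their holes above the board. The measured tilt is 25.4° and the roll 0°. The four holes lie within 0.9 mm of one another in height, 8–9 mm lower on the right side than before its press.
- **Clearance:** the arm was clear of everything, at 19 s of the 64 s allowed. The screwdriver looks undisturbed in the last side picture; I did not check the tin and the tape measure again at the end.

**What disagreed:**
- **Seat position:** my first camera estimate puts the board about 3 mm down the slope and 4 mm above the shoulders. All four holes show nearly the same offset, so I took it as an error in the seat estimate, not a loose fit.
- **Clicks:** on each side I saw the force level off or dip only once, so not every click showed on its own. That all four clicked I judge from the picture and the level height.

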